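Hold the spring-return bayonet plug home in the test box

ROBOT

A 6-joint arm with a two-finger parallel gripper is mounted at the origin on a cart in front of the work surface, level with it; the furniture and walls round the work are solid. World frame = base frame: x ahead of the robot, y to its left, z up, the work surface at z = 0. Lengths are in m, angles in rad, forces in N, time in s.
With the tool pointing down it reaches from about 0.325 to 1 m from the base axis. Payload 5.1 kg.
Tool frame: the origin (TCP) lies between the finger pads; the fingertips stand 11 mm ahead of it and the grasp point (between the pads) lies 8 mm behind it; z points along the fingers, y is the line along which they close (so a half turn about z gives the same grasp; the last joint's range is limited). The gripper opens to 85 mm and grips with 20 to 120 N. Pads are 22 mm wide; open, the fingers measure 114 mm over their backs; the gripper's body (76 mm by 85 mm) begins 54 mm behind the grasp point. The pads swing forward as they close: fully open they stand 13 mm farther back than shut.
Start: joints at [1.121, 0.124, 1.65, -0, 1.367, -0.083], TCP at [0.233, 0.607, 0.242] pointing down, gripper open.
Joint ranges: [-2.61, 2.61], [-1.02, 2.33], [0.03, 2.71], [-1.35, 4.49], [0.32, 2.68], [-2.91, 2.91]. Speed limits (rad/s): [2.57, 2.57, 3.14, 3.14, 3.14, 3.14].

INTERFACE

Orientations are given as a unit quaternion [w, x, y, z].
In Python, from workcell import monitor, vision, bot gives the robot as it stands.
- The arm moves only by the shell command python3 -m creep 'ROWS' [OPENING]. ROWS is JSON, a list of rows, each an object of numbers: "tx", "ty", "tz": the shift along the tool's x, y, z in cm; "yaw": the turn about the tool's z in degrees. A call has 1 to 12 rows; each row shifts and turns the commanded pose from where the row before left it, along the tool's axes as they then stand; what a row does not reach is not made up. A row lasts 1/8 s, in which the tool goes at most 62.5 mm and 10.7 degrees, less where a joint would pass 70% of its speed; a pose out of reach is approached as far as the arm can. A call is refused whole if a number of a shift passes 6.25 or a number of a turn 10.7, either way. A call with a gripper value outside its range is refused whole. OPENING is the gripper command: -1 is shut, 1 is fully open, values between are in proportion, set as the call begins (- or left out, the last holds). The fingers move at their own pace and stop on an object; the grip force is fixed at half the most. Time passes only in rows, so rows that do not move let the fingers close. It gives the time, the measured TCP pose, the force, the opening and the grip force at its end, in the units of the state.
- monitor.observe(): the state, without advancing time (a new reading comes with each control period).
- vision.camera(name): name is "scene" or "top" or "wrist"; returns a dict with "pixels" (480x640x3 uint8, red, green, blue), "depth" (480x640 float32, m along the optical axis (not along the pixel's ray), 0 where there is no reading), "intrinsics" (3x3 intrinsics, pixels), "T" (4x4, takes a point from camera to world coordinates). Camera axes: x right, y down, z forward; pixel columns grow to the right and rows downward; lengths in m; the calibration is good to about 2 mm. A picture is of the moment at which its call begins.
- bot.hand_in(): hands the job in; it is judged then, once.
The state is a dict: "time_s": time; "q": joint angles; "qd": joint speeds; "tau": joint torques, N m; "eef_pos": TCP position; "orientation": TCP orientation; "ft_force": force on the tool from outside, world axes, zero at the start; "torque": the same for the moment, N m; "width": opening from 0.0 (shut) to 1.0 (fully open); "grasp_force": force on a finger pad.
Only numpy, scipy, OpenCV 4.12 (cv2) and the standard library are available. Lean on these libraries where they do the work, as an engineer would, in place of code of your own. Each camera call takes 0.05 s, during which the arm holds its last target. There are 200 camera calls.

TASK

The test box runs only while its bayonet plug is held in and turned. Slide the flat cover on the box fully aside to uncover the socket, take the bayonet plug out of its parking block, push it into the socket against the spring until its flange sits on the box top, and twist it a quarter turn clockwise (seen from above) to the stop. Finish while still holding the plug pressed fully home and turned, because it springs back and pops up when let go; do not knock the other things on the bench about.

Things in the scene. Friction and masses are not known exactly. Their poses are not given: they have to be found in the camera images.
- box: grey metal test box fixed to the bench, 90 x 170 x 50 mm (its x, y, z); origin at the centre of its underside. On its top two guide rails, 7 mm high, run along y at 36.5 to 42.5 mm from its middle line; a cross stop joins them at the +y end. The socket is in its -y half; the cover slides to +y
- socket (a point): centre of the socket hole in the box top, 50 mm above the bench, 40 mm to -y of the box centre; axes as the box's. Hole 22 mm wide, with two slots 10 mm wide reaching 18.5 mm from the centre along box +x and -x; plate 4 mm thick. A plunger below pushes up with 2 N, 5 N when the plug is home. The plug can turn only within the last 5 mm before home, clockwise from above
- cover_rib (a point): centre of the upright rib on the flat aluminium cover that lies over the socket between the rails (cover 71 x 72 mm, 4 mm thick, its top 5 mm above the box top). Rib 46 mm long along the box's x, 12 mm thick along its y; this point is 64 mm above the bench, the rib's top 73 mm
- cover (a joint): how far the cover is slid, m, towards the box's +y: 0 shut over the socket, 0.080 at the stop. About 1.2 N of friction; it stays where it is left
- plug_grip (a point): centre of the grip bar of the loose bayonet plug (90 g): bar 40 (plug x) x 14 (y) x 30 mm high on a flange 44 mm wide, 5 mm thick. Below it a shank 18 mm wide, 21 mm long, tapered tip, with a cross pin (the two lugs) 6 mm thick, 32 mm long, along plug x like the bar, 12 mm below the flange underside. A half turn makes no difference. Starts upright in the parking block
- plug_flange (a point): centre of the underside of the plug's flange, on its axis, 19 mm below plug_grip; when the plug is home it coincides with the socket point
- holder: aluminium parking block fixed to the bench, 64 x 64 x 28 mm, with a 36 mm hole through its middle; origin at the centre of its underside. The plug's flange rests on its top, the lugs fit loosely in the hole at any angle
- rotor (a joint): how far the rotor in the socket is turned clockwise, rad: 0 at rest, 1.30 at the stop. The lugs have about 0.14 rad of play in it, so the plug itself turns 1.3 to 1.6 rad. It returns by a spring, 0.07 Nm at rest to 0.16 Nm at the stop
- terminal_mid: bystander: small green terminal block 16 x 22 x 13 mm standing between the work
- relay: bystander: relay 22 x 28 x 40 mm behind the work
- pencil: bystander: pencil 123 mm long lying in front of the work
- spool: bystander: solder spool 60 mm across, 38 mm high, on the right
- side_cutter: bystander: side cutter lying on the right, 130 mm long
- alu_box: bystander: small closed metal box 39 x 65 x 30 mm at the back right
- multimeter: bystander: hand multimeter 136 x 68 x 47 mm on the left
- pen_click: bystander: pen 145 mm long lying on the left
There are look-alikes about, which are no part of the job. Of the things shaped like the part that bears plug_grip, the black one is meant.

How it is judged:
On the way, in this order (a step that is already met when the one before it is completed fails the run):
1. the cover is slid fully aside (value of joint cover above 0.065 m), for 0.2 s.
2. the plug is in the socket, lugs below the top plate (z of plug_flange in the frame of socket below 0.005 m and horizontal distance between plug_flange and socket below 0.005 m), for 0.1 s.
3. the plug is twisted a quarter turn and pressed home (value of joint rotor above 1.1 rad and z of plug_flange in the frame of socket below 0.003 m), for 0.5 s.
At the end, for the whole second after the job is handed in: The cover is open by more than 65 mm; the plug is in the socket, upright within 0.15 rad and within 5 mm of its axis, its flange within 3 mm of the box top, the rotor turned past 1.1 rad of 1.3; and the fingers still hold the plug (over 2 N) (all of step 3 and value of joint cover above 0.065 m and horizontal distance between plug_flange and socket below 0.005 m and angle between plug_grip's own z axis and vertical below 0.15 rad and contact force between the fingers and plug above 2 N); the arm keeps its last pose, push and grip.
It fails at once if a bystander is moved by more than 30 mm (distance of any of terminal_mid, relay, pencil, spool, side_cutter, alu_box, multimeter, pen_click from where it was at the start of the episode above 0.03 m).
It also fails if it takes over 54 s, if anything falls off the work surface, if the arm or the gripper's body presses on something with over 40 N, if the wrist force passes 120 N, or if a joint passes its speed limit or range.

## Working session

There is one attempt and no reset: what is moved stays moved. The work goes in short steps, Python scripts to look and compute and a shell command to move; the robot and the scene stay as the last step left them, time stands still between calls to the robot, and variables do not carry over. Pictures are saved under pics/ and viewed, at most 10 in all, crops included, and the job is handed in when it is done.

```bash
mkdir -p pics; python3 - <<'E'
from workcell import monitor, vision, bot
import cv2,numpy as np
s=monitor.observe();print({k:np.round(v,3).tolist() for k,v in s.items()})
for n in("scene","top"):
    c=vision.camera(n);cv2.imwrite(f"pics/{n}0.png",c["pixels"][:,:,::-1]);np.savez(f"{n}0.npz",**c)
    print(n,c["intrinsics"].round(1).tolist(),c["T"].round(3).tolist())
E
```

```text
{'time_s': 0.0, 'q': [1.121, 0.125, 1.652, -0.0, 1.368, -0.083], 'qd': [0.001, -0.001, -0.002, 0.0, -0.0, -0.0], 'tau': [-0.001, -42.362, -36.544, -0.0, 0.007, -0.0], 'eef_pos': [0.233, 0.606, 0.241], 'orientation': [-0.0, 0.182, 0.983, -0.001], 'ft_force': [-0.269, -0.7, 0.424], 'torque': [0.003, -0.009, 0.027], 'grasp_force': 0.0, 'width': 1.001}
scene [[490.4, 0.0, 308.3], [0.0, 490.4, 236.9], [0.0, 0.0, 1.0]] [[0.806, -0.343, 0.482, 0.005], [-0.591, -0.488, 0.642, -0.739], [0.015, -0.803, -0.596, 0.734], [0.0, 0.0, 0.0, 1.0]]
top [[440.5, 0.0, 318.8], [0.0, 440.5, 248.9], [0.0, 0.0, 1.0]] [[0.022, -0.985, 0.17, 0.353], [-1.0, -0.025, -0.013, -0.004], [0.017, -0.17, -0.985, 1.182], [0.0, 0.0, 0.0, 1.0]]
```

View pics/top0.png

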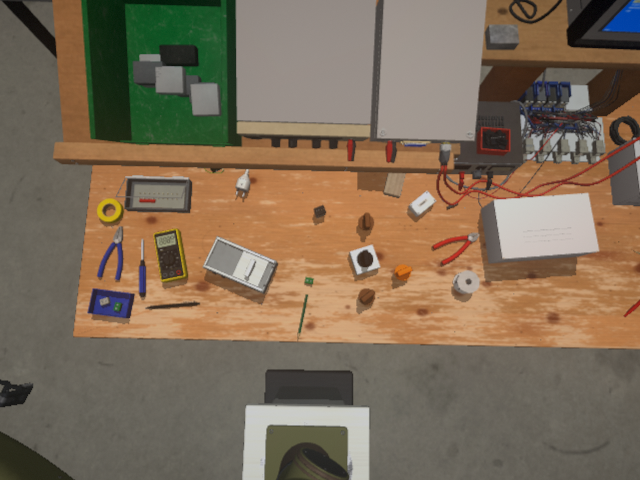

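View pics/scene0.png

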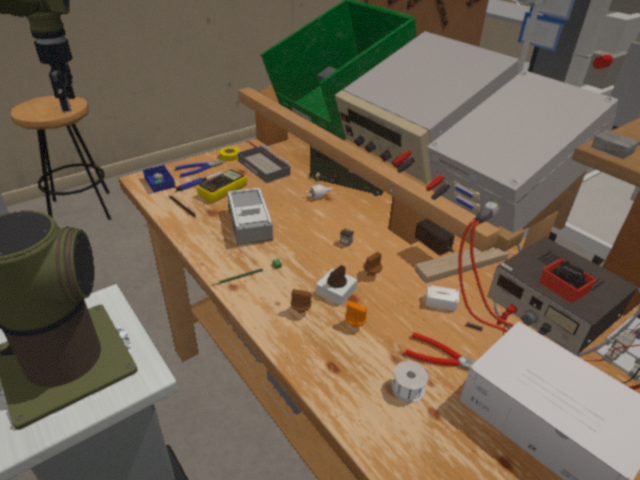

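```bash
python3 - <<'E'
import cv2,numpy as np
t=cv2.imread("pics/top0.png");s=cv2.imread("pics/scene0.png")
f=lambda im,x,y,w,h:cv2.resize(im[y:y+h,x:x+w],(400,300),interpolation=cv2.INTER_CUBIC)
cv2.imwrite("pics/crop1.png",np.vstack([np.hstack([f(t,195,225,100,75),f(t,335,205,100,75)]),np.hstack([f(s,205,175,100,75),f(s,285,245,100,75)])]))
E
```

```text
(no output)
```

View pics/crop1.png

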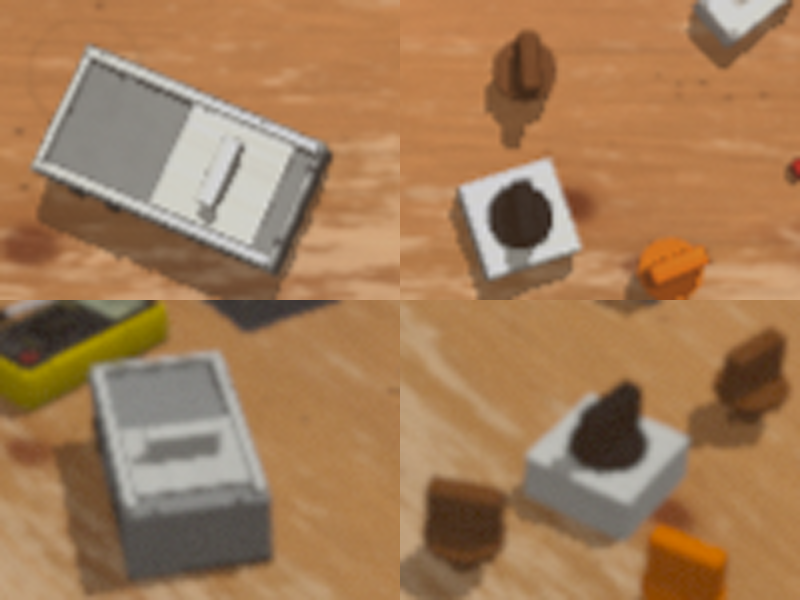

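Top-view candidates for the plug: black at (365,258) in the white parking block, brown at (366,221) and (366,297), orange at (402,271). The black one fits the colour given and sits in the holder. The box is at (241,265), with its rib at (250,267) and the socket end to the right.

```bash
cat > h.py <<'E'
import numpy as np,cv2
from workcell import monitor, vision, bot
def ray(c,px,z):
    K,T=c["intrinsics"],c["T"];px=np.atleast_2d(np.array(px,float))
    d=np.c_[px,np.ones(len(px))]@np.linalg.inv(K).T@T[:3,:3].T
    o=T[:3,3];return o+d*((z-o[2])/d[:,2])[:,None]
def proj(c,p):
    T=np.linalg.inv(c["T"]);q=(np.atleast_2d(p)@T[:3,:3].T+T[:3,3])@c["intrinsics"].T
    return q[:,:2]/q[:,2:]
def tool(p=None):
    "tool pose; offset in tool cm to point p"
    s=monitor.observe();w,x,y,z=s["orientation"]
    from scipy.spatial.transform import Rotation as R
    M=R.from_quat([x,y,z,w]).as_matrix()
    print("tcp",np.round(s["eef_pos"],4),"y-axis deg",np.degrees(np.arctan2(M[1,1],M[0,1])).round(2),"zaxis",M[:,2].round(3),"q6",round(s["q"][5],3),"t",s["time_s"])
    if p is not None: print("go cm",(M.T@(np.array(p)-s["eef_pos"])*100).round(2))
    return s,M
E
python3 - <<'E'
from h import *
c=dict(np.load("top0.npz"))
cr=np.array([(90,48),(330,150),(275,268),(37,168)])/4+[195,225]
P=ray(c,cr,.057);print(P.round(3));print(P.mean(0),np.linalg.norm(np.diff(P,axis=0),axis=1), [np.degrees(np.arctan2(*(P[i]-P[j])[[1,0]])) for i,j in((0,1),(3,2),(0,3),(1,2))])
print("rib",ray(c,np.array([222,170])/4+[195,225],.073))
print("rib ends",ray(c,np.array([[238,138],[207,205]])/4+[195,225],.073))
print("plug",ray(c,np.array([122,215])/4+[335,205],.033))
h=np.array([(58,188),(148,160),(180,245),(90,278)])/4+[335,205]
P=ray(c,h,.028);print("holder",P.mean(0))
tool([P.mean(0)[0],P.mean(0)[1],.3])
from collections import Counter
for n,p in(("term",(309,282)),("relay",(319,212)),("pencil",(303,315))):print(n,ray(c,p,.0))
E
```

```text
[[0.572 0.245 0.057]
 [0.509 0.087 0.057]
 [0.433 0.119 0.057]
 [0.493 0.274 0.057]]
[0.50174701 0.18080265 0.057     ] [0.16997663 0.08298225 0.16623447] [np.float64(68.28972069060944), np.float64(68.73542175137707), np.float64(-20.132433638918524), np.float64(-22.69500229518331)]
rib [[0.49256926 0.15299498 0.073     ]]
rib ends [[0.51325621 0.14386458 0.073     ]
 [0.47013438 0.16134251 0.073     ]]
plug [[ 0.52829544 -0.14317208  0.033     ]]
holder [ 0.52730404 -0.14180415  0.028     ]
tcp [0.2329 0.6063 0.2412] y-axis deg 68.98 zaxis [-0.001 -0.002 -1.   ] q6 -0.083 t 0.1
go cm [-54.31 -59.28  -5.78]
term [[0.46636063 0.00466263 0.        ]]
relay [[ 0.6607222  -0.01788653  0.        ]]
pencil [[0.37830124 0.01827892 0.        ]]
```

```bash
python3 -m creep '[{"tx":-2,"ty":-1.7},{"tx":-4,"ty":-3.35},{"tx":-4,"ty":-3.35},{"tx":-4,"ty":-3.35},{"tx":-4,"ty":-3.35},{"tx":-4,"ty":-3.35},{"tx":-4,"ty":-3.35},{"tx":-4,"ty":-3.35},{"tx":-4,"ty":-3.35},{"tx":-4,"ty":-3.35},{"tx":-2.4,"ty":-1.7},{}]' -0.2
python3 - <<'E'
from h import *
tool([.492,.153,.25])
c=vision.camera("wrist");cv2.imwrite("pics/w1.png",c["pixels"][:,:,::-1]);np.savez("w1.npz",**c)
print(c["intrinsics"].round(1).tolist(),c["T"].round(3).tolist(),proj(c,[.492,.153,.073]))
E
```

```text
tcp [0.2329 0.6063 0.2412] y-axis deg 68.98 zaxis [-0.001 -0.002 -1.   ] q6 -0.083 t 0.1
go cm [-40.44 -33.02  -0.83]
[[378.9, 0.0, 319.9], [0.0, 378.9, 242.8], [0.0, 0.0, 1.0]] [[0.358, 0.886, 0.294, 0.159], [0.934, -0.338, -0.115, 0.635], [-0.003, 0.316, -0.949, 0.373], [0.0, 0.0, 0.0, 1.0]] [[ 34.34589452 556.67527784]]$[0]: bad value
```

View pics/w1.png

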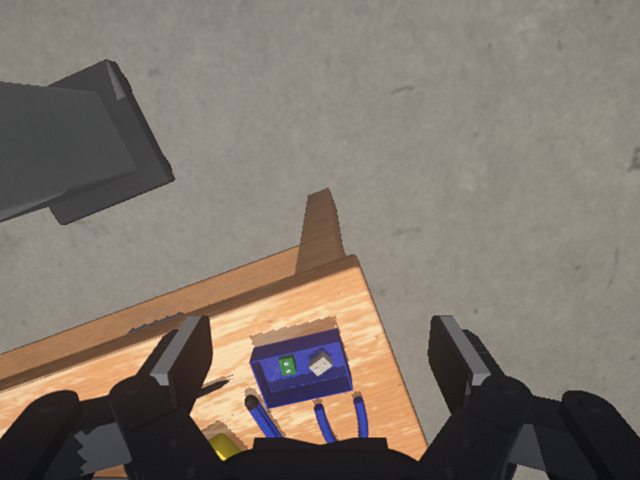

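The call was refused, so the arm hasn't moved; the wrist view shows the bench's left end between the fingers. I'll give every key in each row.

```bash
python3 -m creep '[{"tx":-2,"ty":-1.7,"tz":0,"yaw":0},{"tx":-4,"ty":-3.35,"tz":0,"yaw":0},{"tx":-4,"ty":-3.35,"tz":0,"yaw":0},{"tx":-4,"ty":-3.35,"tz":0,"yaw":0},{"tx":-4,"ty":-3.35,"tz":0,"yaw":0},{"tx":-4,"ty":-3.35,"tz":0,"yaw":0},{"tx":-4,"ty":-3.35,"tz":0,"yaw":0},{"tx":-4,"ty":-3.35,"tz":0,"yaw":0},{"tx":-4,"ty":-3.35,"tz":0,"yaw":0},{"tx":-4,"ty":-3.35,"tz":0,"yaw":0},{"tx":-2.4,"ty":-1.7,"tz":0,"yaw":0},{"tx":0,"ty":0,"tz":0,"yaw":0}]' -- -0.2 || true
python3 - <<'E'
from h import *
tool([.492,.153,.25])
c=vision.camera("wrist");cv2.imwrite("pics/w2.png",c["pixels"][:,:,::-1]);np.savez("w2.npz",**c)
print(c["T"].round(3).tolist(),proj(c,[.492,.153,.073]))
E
```

```text
tcp [0.2329 0.6063 0.2413] y-axis deg 68.99 zaxis [-0.001 -0.001 -1.   ] q6 -0.083 t 0.15
go cm [-40.44 -33.03  -0.82]
[[0.358, 0.886, 0.294, 0.159], [0.934, -0.338, -0.115, 0.635], [-0.002, 0.316, -0.949, 0.374], [0.0, 0.0, 0.0, 1.0]] [[ 34.29081365 556.59206568]]invalid input: not JSON, or not a number
```

```bash
python3 -m creep '[{"tx":-2,"ty":-1.7,"tz":0,"yaw":0},{"tx":-4,"ty":-3.35,"tz":0,"yaw":0},{"tx":-4,"ty":-3.35,"tz":0,"yaw":0},{"tx":-4,"ty":-3.35,"tz":0,"yaw":0},{"tx":-4,"ty":-3.35,"tz":0,"yaw":0},{"tx":-4,"ty":-3.35,"tz":0,"yaw":0},{"tx":-4,"ty":-3.35,"tz":0,"yaw":0},{"tx":-4,"ty":-3.35,"tz":0,"yaw":0},{"tx":-4,"ty":-3.35,"tz":0,"yaw":0},{"tx":-4,"ty":-3.35,"tz":0,"yaw":0},{"tx":-2.4,"ty":-1.7,"tz":0,"yaw":0},{"tx":0,"ty":0,"tz":0,"yaw":0}]' -0.2
python3 - <<'E'
from h import *
tool([.492,.153,.25])
c=vision.camera("wrist");cv2.imwrite("pics/w2.png",c["pixels"][:,:,::-1]);np.savez("w2.npz",**c)
print(c["T"].round(3).tolist(),proj(c,[.492,.153,.073]))
E
```

```text
time_s: 1.7
eef_pos: [0.4905, 0.1472, 0.2421]
orientation: [-0.0, 0.184, 0.983, -0.0]
ft_force: [0.5, 0.3, -0.6]
width: 0.4
grasp_force: 0.0
tcp [0.4905 0.1472 0.2421] y-axis deg 68.79 zaxis [-0. -0. -1.] q6 -1.014 t 1.7
go cm [ 0.07  0.6  -0.79]
[[0.361, 0.885, 0.294, 0.417], [0.933, -0.342, -0.115, 0.176], [-0.001, 0.316, -0.949, 0.374], [0.0, 0.0, 0.0, 1.0]] [[326.85582604 217.80282841]]
```

View pics/w2.png

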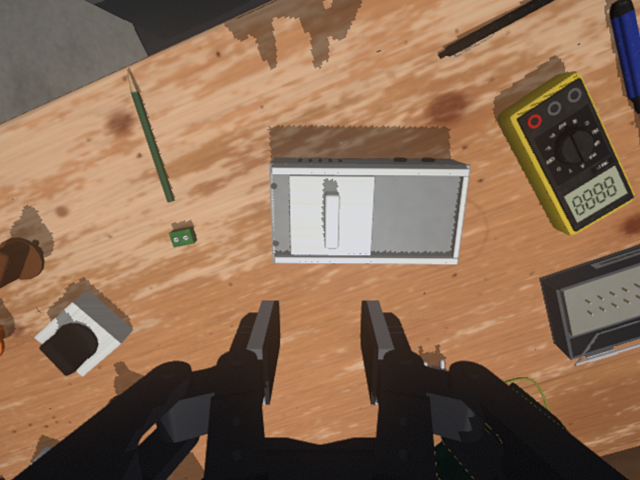

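The wrist view shows the shut cover at columns 290–374, its rib top centred at about (332,221), the rails around it, and the terminal block at (183,237).

```bash
python3 - <<'E'
from h import *
c=dict(np.load("w2.npz"));g=cv2.cvtColor(c["pixels"],cv2.COLOR_RGB2GRAY).astype(int)
print("row205",g[205,264:480].tolist());print("col400",g[155:270,400].tolist());print("row221 rib",g[221,318:350].tolist());print("col332",g[170:270,332].tolist())
P=ray(c,[[332,221],[332,193],[332,248]],.073);print(P.round(4))
P=ray(c,[[290,178],[374,178],[374,255],[290,255]],.055);print(P.round(4),P.mean(0))
P=ray(c,[[460,171],[275,171],[460,262],[275,262]],.057);print(P.round(4))
E
```

```text
row205 [147, 149, 149, 146, 144, 145, 149, 163, 185, 180, 157, 146, 146, 146, 147, 148, 147, 149, 150, 150, 151, 149, 151, 152, 146, 127, 190, 221, 218, 218, 217, 217, 217, 217, 217, 217, 218, 217, 217, 218, 217, 217, 217, 217, 218, 217, 216, 217, 217, 218, 218, 218, 217, 218, 217, 217, 220, 222, 221, 174, 112, 149, 199, 218, 219, 219, 219, 219, 219, 218, 218, 219, 219, 217, 200, 184, 204, 220, 218, 218, 217, 217, 218, 218, 218, 218, 217, 217, 218, 218, 217, 217, 217, 217, 217, 217, 217, 219, 217, 218, 217, 217, 217, 218, 217, 217, 218, 220, 206, 169, 145, 146, 148, 147, 148, 148, 148, 148, 148, 149, 148, 148, 150, 148, 149, 148, 148, 147, 148, 148, 146, 147, 146, 145, 145, 144, 145, 145, 147, 146, 147, 147, 146, 146, 146, 146, 148, 147, 146, 147, 147, 146, 146, 145, 144, 144, 144, 143, 143, 144, 145, 144, 145, 144, 143, 144, 144, 143, 144, 141, 143, 143, 141, 141, 141, 141, 141, 141, 142, 142, 141, 141, 138, 139, 139, 140, 139, 138, 140, 140, 141, 112, 87, 76, 71, 109, 183, 214, 217, 216, 171, 135, 142, 145, 146, 145, 146, 144, 140, 138, 135, 130, 129, 133, 135, 134]
col400 [88, 94,
[... 833 characters left out ...]
34, 117, 111, 109, 117, 159, 198, 216, 220, 219, 218, 218, 218, 218, 218, 219, 218, 219, 219, 218, 219, 218, 219, 218, 218, 219, 218, 218, 218, 219, 219, 219, 219, 219, 219, 218, 219, 218, 219, 219, 218, 219, 219, 219, 218, 219, 219, 219, 219, 219, 219, 219, 219, 218, 219, 218, 221, 210, 179, 207, 220, 219, 219, 222, 219, 148, 105, 151, 209, 221, 219, 221, 222, 154, 131, 138, 138, 137, 139, 146]
[[0.4961 0.156  0.073 ]
 [0.4743 0.1642 0.073 ]
 [0.5181 0.1477 0.073 ]]
[[0.4531 0.135  0.055 ]
 [0.4785 0.2008 0.055 ]
 [0.544  0.1789 0.055 ]
 [0.5168 0.1085 0.055 ]] [0.49809053 0.15578342 0.055     ]
[[0.4984 0.2691 0.057 ]
 [0.443  0.1258 0.057 ]
 [0.5773 0.2487 0.057 ]
 [0.5175 0.0938 0.057 ]]
```

```bash
python3 -m creep '[{"tx":-0.2,"ty":0.95,"tz":2,"yaw":0},{"tx":0,"ty":0,"tz":5,"yaw":0},{"tx":0,"ty":0,"tz":5,"yaw":0},{"tx":0,"ty":0,"tz":3.5,"yaw":0},{"tx":0,"ty":0,"tz":1.5,"yaw":0},{"tx":0,"ty":0,"tz":0.2,"yaw":0},{"tx":0,"ty":0,"tz":0,"yaw":0}]'
python3 -m creep '[{"tx":0,"ty":0.6,"tz":0,"yaw":0},{"tx":0,"ty":0.6,"tz":0,"yaw":0},{"tx":0,"ty":1,"tz":0,"yaw":0},{"tx":0,"ty":1,"tz":0,"yaw":0},{"tx":0,"ty":1.2,"tz":0,"yaw":0},{"tx":0,"ty":1.2,"tz":0,"yaw":0},{"tx":0,"ty":1.2,"tz":0,"yaw":0},{"tx":0,"ty":1,"tz":0,"yaw":0},{"tx":0,"ty":0.6,"tz":0,"yaw":0},{"tx":0,"ty":0.2,"tz":0,"yaw":0},{"tx":0,"ty":0,"tz":0,"yaw":0}]'
python3 -m creep '[{"tx":0,"ty":-0.5,"tz":0,"yaw":0},{"tx":0,"ty":0,"tz":-3,"yaw":0},{"tx":0,"ty":-3,"tz":-5,"yaw":0},{"tx":0,"ty":-5,"tz":-5,"yaw":0},{"tx":0,"ty":0,"tz":-2,"yaw":0},{"tx":0,"ty":0,"tz":0,"yaw":0}]' 0.2
python3 - <<'E'
from h import *
tool()
c=vision.camera("wrist");cv2.imwrite("pics/w3.png",c["pixels"][:,:,::-1]);np.savez("w3.npz",**c)
E
```

```text
time_s: 2.62
eef_pos: [0.4963, 0.1574, 0.072]
orientation: [0.001, 0.182, 0.983, 0.001]
ft_force: [-0.2, 0.4, 0.4]
width: 0.4
grasp_force: 0.0
time_s: 4.0
eef_pos: [0.5246, 0.2336, 0.0699]
orientation: [-0.002, 0.182, 0.983, -0.005]
ft_force: [-5.5, -15.6, 7.4]
width: 0.4
grasp_force: 8.1
time_s: 4.75
eef_pos: [0.4987, 0.1639, 0.2164]
orientation: [0.002, 0.182, 0.983, 0.001]
ft_force: [-0.6, 0.3, -0.4]
width: 0.599
grasp_force: 0.0
tcp [0.4987 0.1639 0.2164] y-axis deg 68.97 zaxis [ 0.004  0.002 -1.   ] q6 -0.989 t 4.75
```

View pics/w3.png

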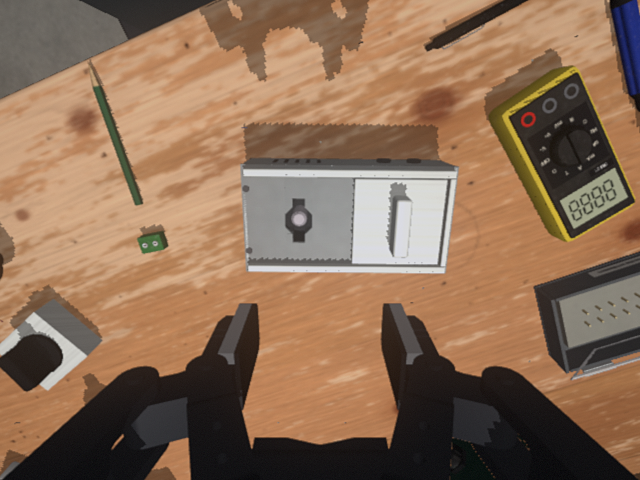

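The cover is at its stop, and the open socket shows at (299,220). I'll measure it and move to above the plug.

```bash
python3 - <<'E'
from h import *
c=dict(np.load("w3.npz"));g=cv2.cvtColor(c["pixels"],cv2.COLOR_RGB2GRAY)[185:255,270:330]
m=(g<105).astype(np.uint8);n,l,st,ct=cv2.connectedComponentsWithStats(m)
k=1+st[1:,4].argmax();x,y,w,h=st[k,:4];print(x+270,y+185,w,h)
print(g[:, x+w//2-0].tolist());print(g[35].tolist())
px=[x+270+w/2-.5,y+185+h/2-.5];print(px,ray(c,px,.05), ray(c,[[px[0],y+184.5],[px[0],y+184.5+h]],.05))
E
python3 -m creep '[{"tx":-1,"ty":-2,"tz":-1,"yaw":0},{"tx":-1.95,"ty":-3.95,"tz":-1,"yaw":0},{"tx":-1.95,"ty":-3.95,"tz":0,"yaw":0},{"tx":-1.95,"ty":-3.95,"tz":0,"yaw":0},{"tx":-1.95,"ty":-3.95,"tz":0,"yaw":0},{"tx":-1.95,"ty":-3.95,"tz":0,"yaw":0},{"tx":-1.95,"ty":-3.95,"tz":0,"yaw":0},{"tx":-1,"ty":-2,"tz":0,"yaw":0},{"tx":0,"ty":0,"tz":0,"yaw":0}]'
python3 - <<'E'
from h import *
tool([.528,-.143,.22])
c=vision.camera("wrist");cv2.imwrite("pics/w4.png",c["pixels"][:,:,::-1]);np.savez("w4.npz",**c)
print(proj(c,[.528,-.143,.062]))
E
```

```text
285 198 27 44
[144, 145, 144, 146, 146, 146, 146, 145, 147, 145, 146, 146, 149, 119, 77, 64, 66, 65, 64, 66, 77, 83, 86, 85, 87, 85, 102, 117, 128, 168, 183, 184, 183, 185, 185, 186, 185, 187, 186, 166, 144, 94, 65, 65, 67, 57, 50, 50, 49, 50, 48, 49, 49, 50, 48, 52, 73, 113, 147, 155, 153, 153, 152, 152, 153, 151, 153, 151, 151, 151]
[144, 145, 146, 146, 146, 146, 144, 143, 144, 145, 145, 145, 146, 149, 138, 96, 63, 63, 64, 63, 63, 89, 121, 151, 177, 185, 184, 185, 186, 185, 184, 183, 186, 182, 161, 147, 110, 67, 63, 65, 64, 79, 134, 154, 153, 152, 151, 150, 149, 151, 150, 149, 150, 149, 149, 150, 150, 150, 151, 152]
[np.float64(298.0), np.float64(219.5)] [[0.49308129 0.14783929 0.05      ]] [[0.47623624 0.15464968 0.05      ]
 [0.51058424 0.14076291 0.05      ]]
time_s: 5.92
eef_pos: [0.526, -0.1447, 0.2325]
orientation: [-0.002, 0.183, 0.983, 0.001]
ft_force: [-0.2, 0.4, -0.0]
width: 0.602
grasp_force: 0.0
tcp [ 0.526  -0.1447  0.2325] y-axis deg 68.91 zaxis [-0.003  0.002 -1.   ] q6 -1.57 t 5.925
go cm [-0.13  0.23  1.25]
[[322.18769007 220.34165771]]
```

View pics/w4.png

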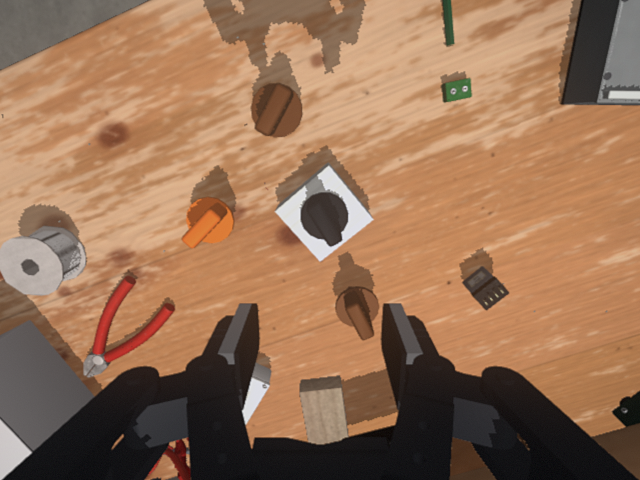

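The black plug is in its block at (324,215), bar running from about (316,195) to (333,240). I'll use depth to separate the bar top.

```bash
cat >> h.py <<'E'
def cloud(c,x0,y0,x1,y1):
    u,v=np.meshgrid(np.arange(x0,x1),np.arange(y0,y1));d=c["depth"][y0:y1,x0:x1]
    q=np.stack([u,v,np.ones_like(u)],-1)@np.linalg.inv(c["intrinsics"]).T*d[...,None]
    return (q@c["T"][:3,:3].T+c["T"][:3,3]).reshape(-1,3)
E
python3 - <<'E'
from h import *
c=dict(np.load("w4.npz"));P=cloud(c,280,165,370,265)
print(np.histogram(P[:,2],bins=np.arange(-.005,.08,.005)))
B=P[P[:,2]>.0575];print(len(B),B.mean(0),B[:,2].max())
r=cv2.minAreaRect((B[:,:2]*1000).astype(np.float32));print(r,cv2.boxPoints(r).round(1).tolist())
F=P[(P[:,2]>.0305)&(P[:,2]<.036)];print("flange",cv2.minEnclosingCircle((F[:,:2]*1000).astype(np.float32)))
H=P[(P[:,2]>.022)&(P[:,2]<.0305)];print("holder",cv2.minAreaRect((H[:,:2]*1000).astype(np.float32)))
g=cv2.cvtColor(c["pixels"],cv2.COLOR_RGB2GRAY)[175:255,285:365];g=np.clip(g*3.0,0,255).astype(np.uint8)
cv2.imwrite("pics/crop2.png",cv2.resize(g,(560,560),interpolation=cv2.INTER_CUBIC))
E
```

```text
(array([ 979, 3013,   48,   53,   53,   54, 2821,  981,   48,   38,   35,
         43,   81,  726,    0,    0]), array([-0.005,  0.   ,  0.005,  0.01 ,  0.015,  0.02 ,  0.025,  0.03 ,
        0.035,  0.04 ,  0.045,  0.05 ,  0.055,  0.06 ,  0.065,  0.07 ,
        0.075]))
812 [ 0.52821092 -0.14176196  0.0720174 ] 0.3650364815326816
((500.462158203125, -137.23500061035156), (24.586734771728516, 102.38267517089844), 79.62295532226562) [[447.8999938964844, -140.10000610351562], [548.5999755859375, -158.5], [553.0, -134.39999389648438], [452.29998779296875, -115.9000015258789]]
flange ((526.1292724609375, -136.29689025878906), 36.45407485961914)
holder ((531.9766235351562, -143.11306762695312), (64.32060241699219, 64.41390991210938), 19.060758590698242)
```

View pics/crop2.png

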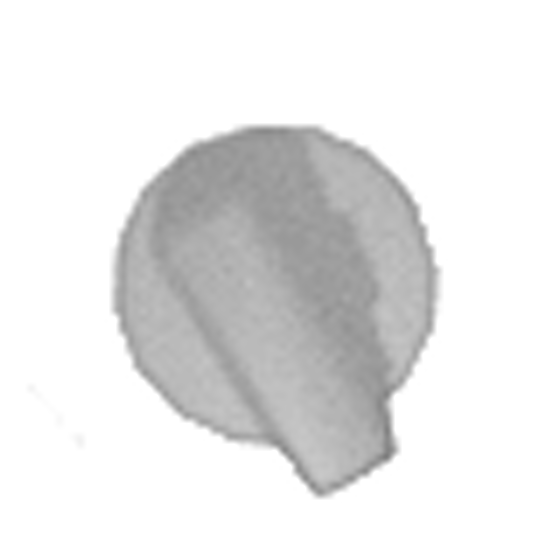

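Crop: bar top runs upper left (190,230) to lower right (355,475) on the round flange. The height band needs outliers removed.

```bash
python3 - <<'E'
from h import *
c=dict(np.load("w4.npz"));P=cloud(c,285,175,365,255)
def rect(P,a,b):
    m=(P[:,2]>a)&(P[:,2]<b);return cv2.minAreaRect((P[m,:2]*1000).astype(np.float32)),P[m].mean(0).round(4)
print("bar",rect(P,.0595,.066));print("holder",rect(cloud(c,265,155,385,275),.0255,.0295))
print("zbar",np.median(P[P[:,2]>.058][:,2]))
p3=dict(np.load("w3.npz"));Q=cloud(p3,235,150,470,290)
print("boxtop rails",rect(Q,.0555,.0585));print("rib",rect(Q,.07,.076));
r=rect(P,.0595,.066)[0];ctr=np.array(r[0])/1000;tool([ctr[0],ctr[1],.047])
# socket via cloud: pixels clearly below top inside the box's -y half
S=cloud(p3,275,190,325,250);m=(S[:,2]<.047);print("hole",rect(S,.0,.0465))
E
```

```text
bar (((531.671630859375, -142.88357543945312), (39.80265808105469, 14.11579704284668), 10.666217803955078), array([ 0.531 , -0.1428,  0.0621]))
holder (((531.9766235351562, -143.11306762695312), (64.32060241699219, 64.41390991210938), 19.060758590698242), array([ 0.5288, -0.1422,  0.0284]))
zbar 0.06217183550314706
boxtop rails (((508.10113525390625, 184.80758666992188), (164.27542114257812, 85.2000961303711), 68.5152587890625), array([0.5131, 0.2056, 0.0568]))
rib (((522.5358276367188, 221.92298889160156), (12.36486530303955, 45.6270751953125), 68.30630493164062), array([0.5216, 0.2219, 0.0732]))
tcp [ 0.526  -0.1439  0.2329] y-axis deg 68.97 zaxis [-0.002  0.002 -1.   ] q6 -1.57 t 5.975
go cm [-0.55  0.28 18.59]
hole (((499.97662353515625, 143.04090881347656), (24.223854064941406, 47.6518669128418), 65.93000793457031), array([0.499 , 0.1438, 0.0229]))
```

```bash
python3 -m creep '[{"tx":-0.55,"ty":0.28,"tz":0,"yaw":0},{"tx":0,"ty":0,"tz":0,"yaw":-10.6},{"tx":0,"ty":0,"tz":2,"yaw":-10.6},{"tx":0,"ty":0,"tz":4,"yaw":-10.5},{"tx":0,"ty":0,"tz":2.4,"yaw":0},{"tx":0,"ty":0,"tz":0,"yaw":0},{"tx":0,"ty":0,"tz":0,"yaw":0}]' 0.2
python3 - <<'E'
from h import *
tool([.5317,-.1429,.049])
E
```

```text
time_s: 6.85
eef_pos: [0.5333, -0.1434, 0.1518]
orientation: [0.001, -0.094, 0.996, -0.0]
ft_force: [1.4, -0.2, 0.2]
width: 0.593
grasp_force: 0.0
tcp [ 0.5333 -0.1434  0.1518] y-axis deg 100.74 zaxis [ 0.002 -0.001 -1.   ] q6 -2.118 t 6.85
go cm [ 0.16  0.09 10.28]
```

```bash
python3 -m creep '[{"tx":0.16,"ty":0.09,"tz":2,"yaw":0},{"tx":0,"ty":0,"tz":4,"yaw":0},{"tx":0,"ty":0,"tz":3,"yaw":0},{"tx":0,"ty":0,"tz":1.2,"yaw":0},{"tx":0,"ty":0,"tz":0,"yaw":0},{"tx":0,"ty":0,"tz":0,"yaw":0}]'
python3 -c "
from h import *
tool([.5317,-.1429,.049])"
python3 -m creep '[{"tx":0,"ty":0,"tz":0,"yaw":0},{"tx":0,"ty":0,"tz":0,"yaw":0},{"tx":0,"ty":0,"tz":0,"yaw":0},{"tx":0,"ty":0,"tz":0,"yaw":0},{"tx":0,"ty":0,"tz":0,"yaw":0},{"tx":0,"ty":0,"tz":0,"yaw":0}]' -1
```

```text
time_s: 7.6
eef_pos: [0.5317, -0.1437, 0.05]
orientation: [0.001, -0.093, 0.996, -0.001]
ft_force: [-0.2, -0.1, -0.2]
width: 0.599
grasp_force: 0.0
tcp [ 0.5317 -0.1437  0.05  ] y-axis deg 100.69 zaxis [ 0.003 -0.001 -1.   ] q6 -2.119 t 7.6
go cm [-0.01  0.08  0.1 ]
time_s: 8.35
eef_pos: [0.5314, -0.1436, 0.0496]
orientation: [0.001, -0.093, 0.996, -0.0]
ft_force: [-0.4, 0.9, 5.6]
width: 0.148
grasp_force: 60.6
```

```bash
python3 -m creep '[{"tx":0,"ty":0,"tz":-1,"yaw":0},{"tx":0,"ty":0,"tz":-3,"yaw":0},{"tx":0,"ty":0,"tz":-4,"yaw":0},{"tx":0,"ty":0,"tz":-4,"yaw":0},{"tx":0,"ty":0,"tz":-1,"yaw":8},{"tx":0,"ty":0,"tz":0,"yaw":8},{"tx":0,"ty":0,"tz":0,"yaw":8},{"tx":0,"ty":0,"tz":0,"yaw":8.2},{"tx":0,"ty":0,"tz":0,"yaw":0}]'
python3 -m creep '[{"tx":1,"ty":1.8,"tz":0,"yaw":0},{"tx":2.03,"ty":3.67,"tz":0,"yaw":0},{"tx":2.03,"ty":3.67,"tz":0,"yaw":0},{"tx":2.03,"ty":3.67,"tz":0,"yaw":0},{"tx":2.03,"ty":3.67,"tz":0,"yaw":0},{"tx":2.03,"ty":3.67,"tz":0,"yaw":0},{"tx":2.03,"ty":3.67,"tz":0,"yaw":0},{"tx":1,"ty":1.8,"tz":0,"yaw":0},{"tx":0,"ty":0,"tz":0,"yaw":0},{"tx":0,"ty":0,"tz":0,"yaw":0}]'
python3 - <<'E'
from h import *
tool([.4932,.1476,.0716])
c=vision.camera("wrist");cv2.imwrite("pics/w5.png",c["pixels"][:,:,::-1]);np.savez("w5.npz",**c)
E
```

```text
time_s: 9.48
eef_pos: [0.5302, -0.1432, 0.1783]
orientation: [-0.0, 0.186, 0.983, 0.0]
ft_force: [-0.3, 0.7, -1.1]
width: 0.152
grasp_force: 59.8
time_s: 10.72
eef_pos: [0.4923, 0.147, 0.1784]
orientation: [-0.0, 0.186, 0.983, -0.0]
ft_force: [1.1, -0.2, -0.5]
width: 0.151
grasp_force: 59.8
tcp [0.4923 0.147  0.1784] y-axis deg 68.55 zaxis [-0. -0. -1.] q6 -1.01 t 10.725
go cm [-0.07  0.09 10.68]
```

View pics/w5.png

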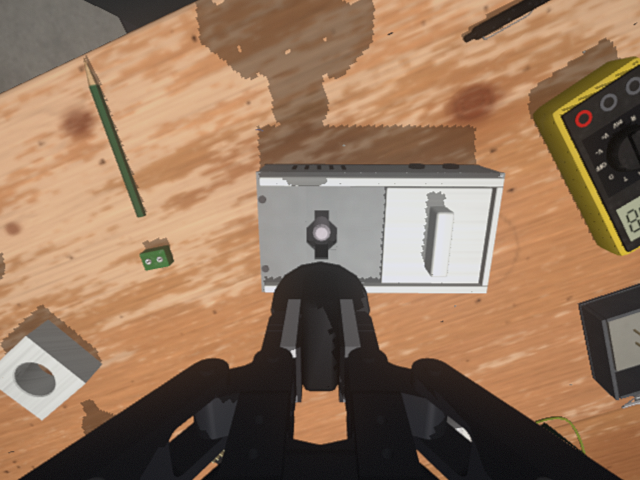

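The plug is held, bar along the slots; the socket is clear at (321,233). I'll recheck socket and plug positions from depth.

```bash
python3 - <<'E'
from h import *
c=dict(np.load("w5.npz"))
g=cv2.cvtColor(c["pixels"],cv2.COLOR_RGB2GRAY)
m=(g[205:262,300:345]<105).astype(np.uint8);n,l,st,ct=cv2.connectedComponentsWithStats(m);print(st[1:].tolist())
k=1+st[1:,4].argmax();x,y,w,h=st[k,:4];px=np.array([[x+300+w/2-.5,y+205+h/2-.5]]);print(px,ray(c,px,.05))
P=cloud(c,250,250,390,400);zs=P[(P[:,2]>.12)&(P[:,2]<.22)];print(np.histogram(zs[:,2],bins=np.arange(.12,.222,.004)))
F=zs[(zs[:,2]>.150)&(zs[:,2]<.166)];d=F[:,:2]
print("flange",F.mean(0).round(4),np.array(cv2.minEnclosingCircle((d*1000).astype(np.float32))[0]),cv2.minEnclosingCircle((d*1000).astype(np.float32))[1])
B=zs[(zs[:,2]>.188)&(zs[:,2]<.196)];print("top",B.mean(0),cv2.minAreaRect((B[:,:2]*1000).astype(np.float32)))
E
```

```text
[[7, 5, 30, 49, 782]]
[[321.5 234. ]] [[0.49345465 0.14816238 0.05      ]]
(array([   0,    0,    0,    0,    0,    0,    0,    0,    0,  121, 2036,
        112,  153,  308,  437,  464,  579, 3460,  762,  522,  365,  901,
        488,  991,  734]), array([0.12 , 0.124, 0.128, 0.132, 0.136, 0.14 , 0.144, 0.148, 0.152,
       0.156, 0.16 , 0.164, 0.168, 0.172, 0.176, 0.18 , 0.184, 0.188,
       0.192, 0.196, 0.2  , 0.204, 0.208, 0.212, 0.216, 0.22 ]))
flange [0.4825 0.1511 0.1621] [492.93240356 147.08132935] 21.83584213256836
top [0.4903053  0.14812566 0.19127222] ((492.0638732910156, 146.2662811279297), (35.889488220214844, 36.3593635559082), 28.18677520751953)
```

```bash
python3 -m creep '[{"tx":-0.02,"ty":0.09,"tz":1.5,"yaw":0},{"tx":0,"ty":0,"tz":3,"yaw":0},{"tx":0,"ty":0,"tz":2,"yaw":0},{"tx":0,"ty":0,"tz":0.8,"yaw":0},{"tx":0,"ty":0,"tz":0,"yaw":0},{"tx":0,"ty":0,"tz":0,"yaw":0}]'
python3 -c "
from h import *
tool([.4934,.1478,.0714])"
python3 -m creep '[{"tx":0,"ty":0,"tz":0.3,"yaw":0},{"tx":0,"ty":0,"tz":0.5,"yaw":0},{"tx":0,"ty":0,"tz":0.5,"yaw":0},{"tx":0,"ty":0,"tz":0.4,"yaw":0},{"tx":0,"ty":0,"tz":0,"yaw":0}]'
```

```text
time_s: 11.52
eef_pos: [0.4939, 0.1478, 0.1064]
orientation: [0.001, 0.187, 0.982, 0.0]
ft_force: [0.2, -1.0, 0.3]
width: 0.152
grasp_force: 59.8
tcp [0.4939 0.1478 0.1064] y-axis deg 68.47 zaxis [ 0.002  0.    -1.   ] q6 -1.008 t 11.525
go cm [ 0.05 -0.02  3.5 ]
time_s: 12.15
eef_pos: [0.493, 0.1478, 0.0881]
orientation: [-0.0, 0.187, 0.982, -0.0]
ft_force: [0.0, -0.1, -0.5]
width: 0.151
grasp_force: 60.0
```

```bash
python3 -m creep '[{"tx":0,"ty":0,"tz":0.3,"yaw":0},{"tx":0,"ty":0,"tz":0.3,"yaw":0},{"tx":0,"ty":0,"tz":0.3,"yaw":0},{"tx":0,"ty":0,"tz":0,"yaw":0}]'
python3 -m creep '[{"tx":0,"ty":0,"tz":0.3,"yaw":0},{"tx":0,"ty":0,"tz":0.3,"yaw":0},{"tx":0,"ty":0,"tz":0.1,"yaw":0},{"tx":0,"ty":0,"tz":0,"yaw":0},{"tx":0,"ty":0,"tz":0,"yaw":0}]'
```

```text
time_s: 12.65
eef_pos: [0.4933, 0.1479, 0.0796]
orientation: [0.0, 0.187, 0.982, 0.0]
ft_force: [-0.7, 0.4, 2.5]
width: 0.154
grasp_force: 60.3
time_s: 13.28
eef_pos: [0.4934, 0.1479, 0.0727]
orientation: [0.0, 0.187, 0.982, 0.0]
ft_force: [-0.3, 0.2, 2.8]
width: 0.147
grasp_force: 60.4
```

```bash
python3 -m creep '[{"tx":0,"ty":0,"tz":0.1,"yaw":0},{"tx":0,"ty":0,"tz":0.1,"yaw":0},{"tx":0,"ty":0,"tz":0,"yaw":0},{"tx":0,"ty":0,"tz":0,"yaw":0}]'
```

```text
time_s: 13.78
eef_pos: [0.4933, 0.1479, 0.0716]
orientation: [-0.0, 0.187, 0.982, -0.0]
ft_force: [-3.9, -0.7, 10.6]
width: 0.144
grasp_force: 61.5
```

```bash
python3 -m creep '[{"tx":0,"ty":0,"tz":0,"yaw":5},{"tx":0,"ty":0,"tz":0,"yaw":7},{"tx":0,"ty":0,"tz":0,"yaw":7},{"tx":0,"ty":0,"tz":0,"yaw":7},{"tx":0,"ty":0,"tz":0,"yaw":7},{"tx":0,"ty":0,"tz":0,"yaw":7},{"tx":0,"ty":0,"tz":0,"yaw":0}]'
python3 -c "
from h import *
s,_=tool([.4934,.1478,.0714]);print(np.round(s['torque'],3))"
```

```text
time_s: 14.65
eef_pos: [0.4931, 0.1473, 0.0716]
orientation: [0.0, 0.511, 0.859, -0.001]
ft_force: [-4.7, -3.4, 11.4]
width: 0.147
grasp_force: 61.6
tcp [0.4931 0.1473 0.0716] y-axis deg 28.49 zaxis [-0.001 -0.002 -1.   ] q6 -0.31 t 14.65
go cm [0.04 0.05 0.02]
[-0.54   0.753  0.074]
```

```bash
python3 -m creep '[{"tx":0,"ty":0,"tz":0,"yaw":6},{"tx":0,"ty":0,"tz":0,"yaw":7},{"tx":0,"ty":0,"tz":0,"yaw":7},{"tx":0,"ty":0,"tz":0,"yaw":7},{"tx":0,"ty":0,"tz":0,"yaw":7},{"tx":0,"ty":0,"tz":0,"yaw":6},{"tx":0,"ty":0,"tz":0,"yaw":0}]'
python3 -c "
from h import *
s,_=tool([.4934,.1478,.0714]);print(np.round(s['torque'],3))"
```

```text
time_s: 15.52
eef_pos: [0.4924, 0.1472, 0.0716]
orientation: [-0.0, 0.774, 0.633, -0.002]
ft_force: [-8.1, -4.0, 13.2]
width: 0.151
grasp_force: 62.0
tcp [0.4924 0.1472 0.0716] y-axis deg -11.49 zaxis [-0.003 -0.002 -1.   ] q6 0.388 t 15.525
go cm [0.08 0.08 0.02]
[-0.652  1.263  0.12 ]
```

```bash
python3 -m creep '[{"tx":0,"ty":-0.05,"tz":0,"yaw":3},{"tx":0,"ty":0,"tz":0,"yaw":3},{"tx":0,"ty":0,"tz":0,"yaw":2},{"tx":0,"ty":0,"tz":0,"yaw":0},{"tx":0,"ty":0,"tz":0,"yaw":0}]'
python3 -c "
from h import *
s,_=tool([.4934,.1478,.0714]);print(np.round(s['torque'],3))"
```

```text
time_s: 16.15
eef_pos: [0.4922, 0.1472, 0.0717]
orientation: [0.0, 0.816, 0.578, -0.002]
ft_force: [-5.7, -3.7, 13.4]
width: 0.145
grasp_force: 62.2
tcp [0.4922 0.1472 0.0717] y-axis deg -19.36 zaxis [-0.002 -0.003 -1.   ] q6 0.526 t 16.15
go cm [0.1  0.1  0.03]
[-0.605  1.06   0.618]
```

```bash
python3 - <<'E'
from h import *
c=vision.camera("wrist");P=cloud(c,230,230,410,400)
F=P[(P[:,2]>.0505)&(P[:,2]<.0605)&(np.hypot(P[:,0]-.4934,P[:,1]-.1478)<.028)]
print("flange top z hist",np.histogram(F[:,2],bins=np.arange(.05,.0611,.001)))
d=F[(F[:,2]>.0535)];print(cv2.minEnclosingCircle((d[:,:2]*1000).astype(np.float32)))
s,_=tool();print(s["ft_force"],s["torque"],s["grasp_force"])
g=c["pixels"][:,:,::-1];cv2.imwrite("pics/w6.png",g)
E
```

```text
flange top z hist (array([ 902,  878,   93,   76,  345, 1143,  469,   28,   24,   32,   17]), array([0.05 , 0.051, 0.052, 0.053, 0.054, 0.055, 0.056, 0.057, 0.058,
       0.059, 0.06 , 0.061]))
((494.1588134765625, 147.652587890625), 21.889362335205078)
tcp [0.4922 0.1472 0.0716] y-axis deg -19.36 zaxis [-0.002 -0.002 -1.   ] q6 0.526 t 16.2
[-7.33285448 -2.62105332 13.92931598] [-0.63364359  1.13623479  0.61993599] 62.18214690685272
```

View pics/w6.png

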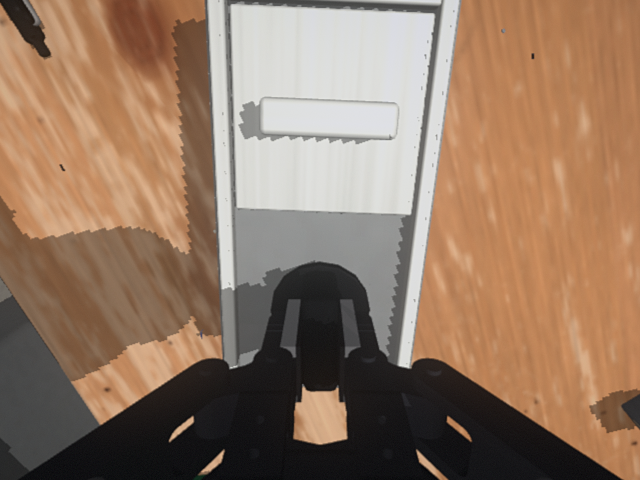

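The flange sits on the box top at (320,310), centred to about 1 mm. The bar is turned across the slots and the cover is at its stop. Hold briefly, then hand in.

```bash
python3 -m creep '[{"tx":0,"ty":0,"tz":0.03,"yaw":0},{"tx":0,"ty":0,"tz":0,"yaw":0},{"tx":0,"ty":0,"tz":0,"yaw":0},{"tx":0,"ty":0,"tz":0,"yaw":0},{"tx":0,"ty":0,"tz":0,"yaw":0},{"tx":0,"ty":0,"tz":0,"yaw":0}]'
python3 -c "
from workcell import bot
print(bot.hand_in())"
```

```text
time_s: 16.95
eef_pos: [0.4922, 0.1472, 0.0716]
orientation: [0.0, 0.816, 0.578, -0.002]
ft_force: [-8.0, -3.6, 15.5]
width: 0.151
grasp_force: 62.5
the job is handed in; nothing more can be done
None
```

I slid the cover to its stop, pressed the black plug home, twisted it 88° clockwise until it met the stop, and handed in at about 17 s with the plug still held; the hand-in returned no verdict, so I can't confirm a pass.

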